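Screw a funnel arm to its bench stand

ROBOT

A 6-joint arm with a two-finger parallel gripper is mounted at the origin on the work surface. World frame = base frame: x ahead of the robot, y to its left, z up, the work surface at z = 0. Lengths are in m, angles in degrees, forces in N, time in s.
With the tool pointing down it reaches from about 0.4 to 0.825 m from the base axis. Payload 7 kg.
Tool frame: the origin (TCP) lies at the very end of the fingers, on their centre line; the grasp point (between the pads) lies 19 mm behind it (ctrl.tcp_to_grasp is the distance from the TCP to the grasp point, in m); z points along the fingers, y is the direction in which the jaws open and shut (so a half turn about z gives the same grasp; the last joint's range is limited). The gripper opens to 88 mm and grips with 3 to 60 N. Pads are 19 mm wide; open, the fingers measure 130 mm over their backs; the gripper's body (78 mm by 193 mm) begins 47 mm behind the grasp point.
Start: joints at [88.069, 20.546, 0.682, 0, -70.136, -16.507], TCP at [0.213, 0.64, 0.227] pointing down, gripper open.
Joint ranges: [-176.03, 176.03], [-82.01, 121.73], [-58.28, 71.71], [-173.87, 95.51], [-174.79, -0.11], [-173.66, 173.66]. Speed limits (degrees/s): [136.94, 136.94, 172.46, 180, 180, 180].

INTERFACE

Orientations are given as [roll, pitch, yaw] about the fixed x, y, z axes, in that order (R = Rz(yaw) Ry(pitch) Rx(roll)).
In Python, from plant import ctrl gives the robot as it stands.
- The arm moves only by the tool jog_arm, never from a script. Its argument "commands" is a list of rows, each an object of numbers: "x", "y", "z": the shift along the tool's x, y, z in cm; "roll": the turn about the tool's z in rad. In form: [{"x": .., "y": .., "z": .., "roll": ..}, ...]. A call has 1 to 12 rows; each row shifts and turns the commanded pose from where the row before left it, along the tool's axes as they then stand; what a row does not reach is not made up. A row lasts 1/10 s, in which the tool goes at most 50 mm and 8.59 degrees, less where a joint would pass 70% of its speed; a pose out of reach is approached as far as the arm can. A call is refused whole if a number of a shift passes 5 or a number of a turn 0.15, either way. A call with a gripper value outside its range is refused whole. "gripper" is the finger opening in cm, from 0 to 8.76, set as the call begins (left out, the last holds). The fingers move at their own pace and stop on an object; the grip force is fixed at half the most. Time passes only in rows, so rows that do not move let the fingers close. It gives the time, the measured TCP pose, the force and the opening at its end, in the units of the state.
- ctrl.get_obs(): the state, without advancing time (a new reading comes with each control period).
- ctrl.snapshot(name): name is "scene" or "top" or "wrist"; returns a dict with "image" (480x640x3 uint8, red, green, blue), "mtx" (3x3 intrinsics, pixels), "k1" (the pictures are not rectified: a ray, as slopes to the right and down, at radius r is drawn at 1 + k1 r^2 times it, then the intrinsics apply), "position" and "orientation" of the camera in the world; the wrist camera has in their place "hand_eye" (4x4, takes a point from camera to tool coordinates, whose origin is the TCP and whose axes are the flange's). Camera axes: x right, y up, looking along -z (the intrinsics and any distortion apply to the point x, -y, -z); pixel columns grow to the right and rows downward; lengths in m; the calibration is good to about 2 mm. A picture is of the moment at which its call begins: read the wrist's pose just before it. There is no depth.
- ctrl.close_job(): hands the job in, once; it reports no verdict.
Trained networks look in the newest picture that a camera, given by its name, has taken for a name from the list of things; names that differ only in an ending like _2 or _b are one class to them, and where a whole thing is asked for, a point or a joint stands for the part that bears it (a point fixed in the world has none). Each returns a list of dicts, best first, with "confidence" (0 to 1); they miss things now and then, are a little off and sometimes report something else, mostly with a low value. They report only what shows in the picture. A call takes as long as a camera call. They do not tell look-alikes from the thing itself.
- ctrl.search_frame(camera, query): "position" ([column, row] as shares, 0 to 1, of the picture: columns of its width, rows of its height, amid what is visible of it).
- ctrl.regions_of(camera, query): "mask" (480x640 bool, what is visible of it) and "position" ([column, row] as shares, 0 to 1, of the picture: columns of its width, rows of its height, amid what is visible of it).
The state is a dict: "clock": time; "joint_pos": joint angles; "qvel": joint speeds; "tau": joint torques, N m; "tool_pos": TCP position; "orientation": TCP orientation; "force": force on the tool from outside, world axes, zero at the start; "moment": the same for the moment, N m; "opening": finger opening in m.
Only numpy, scipy, OpenCV 4.12 (cv2) and the standard library are available. Lean on these libraries where they do the work, as an engineer would, in place of code of your own. Each camera call takes 0.05 s, during which the arm holds its last target.

TASK

Put the funnel support together: lay the white funnel arm flat on the dark stand, pointing the same way as the stand, so that its screw hole lines up with the hole in the stand's square pillar and it also rests on the narrow pillar. Let go of it, then put the blue thumbscrew down through both holes until its collar sits flat on the arm. Leave the black thumbscrew in the orange rack.

Things in the scene. Friction and masses are not known exactly. Their poses are not given: they have to be found in the camera images.
- stand: Dark steel stand fixed to the bench. Origin: axis of its screw hole, at bench level; x points along the stand from hole to rest. Square pillar 60 x 60 mm round the origin, top 45 mm above the bench, upright 24 mm round through hole in its middle. Narrow rest pillar, no hole, also 45 mm high, from x = 100 to 130 mm, 60 mm wide. A 12 mm high bar joins them.
- funnel_arm: White plastic arm, 0.15 kg, lying flat on the bench. Origin: centre of its 24 mm screw hole, on the underside; x points along the arm to its ring (76 mm wide, centre x = 160 mm), z up. 60 x 60 mm plate round the hole, then a 40 mm wide bar, all 8 mm thick. Grip the upright fin at the balance point, centre x = 80 mm: 34 mm along x, 12 mm thick in y, top 52 mm above the underside.
- blue_screw: Blue thumbscrew, 0.06 kg, hanging upright in one of two 16 mm holes, 100 mm apart, of a fixed orange rack 170 x 60 mm, 50 mm high. Origin: on the axis, underside of its collar, z up. Below: 12 mm shank, 42 mm long, tapered tip, slides in without turning. Above: collar 42 mm wide, 6 mm thick, then round knob 26 mm wide, top 45 mm above the origin.
- black_screw: Black thumbscrew with a shank only 20 mm long, too short here, otherwise like the blue one; it hangs in the other hole of the orange rack. Origin: on the axis, underside of its collar.
Things that resemble listed ones, but are neither listed nor needed, are in the scene too. What is shaped like the blue_screw but pink or red is not meant.

How it is judged:
By the outcome, as a careful person would: the job done as asked, in the order asked, and still so for the second after the job is handed in, with the robot touching nothing.
It also fails if it takes over 67 s, if anything falls off the work surface, if the arm or the gripper's body presses on something with over 40 N, if the wrist force passes 120 N, or if a joint passes its speed limit or range.

## Working session

There is one attempt and no reset: what is moved stays moved. The work goes in short steps, Python scripts to look and compute and a tool call to move; the robot and the scene stay as the last step left them, time stands still between calls to the robot, and variables do not carry over. Pictures are saved under pics/ and viewed, and the job is handed in when it is done.

Besides the shell and the picture viewer there is one more tool, called after "Request:" as a command line: name --argument value ..., lists and objects as JSON in quotes. jog_arm: Moves the arm, as the interface text tells. Its arguments: {"type":"object","properties":{"commands":{"type":"array"},"gripper":{"type":"number"}},"required":["commands"]}

```bash
mkdir -p pics; ls; python3 - <<'E'
from plant import ctrl
import cv2,pickle
d={}
for n in ["scene","top","wrist"]:
    o=ctrl.get_obs(); s=ctrl.snapshot(n); s['obs']=o; d[n]=s
    cv2.imwrite(f'pics/{n}0.png',s['image'][:,:,::-1])
    print(n,{k:v for k,v in s.items() if k not in('image','obs')})
    for q in ["stand","funnel_arm","blue_screw","black_screw"]:
        print(n,q,[(round(r['confidence'],2),[round(float(r['position'][0])*640,1),round(float(r['position'][1])*480,1)],int(r['mask'].sum())) for r in ctrl.regions_of(n,q)])
pickle.dump(d,open('d0.pkl','wb'))
print(o)
E
```

```text
pics
scene {'mtx': array([[545.71951507,   0.        , 332.60481164],
       [  0.        , 545.71951507, 243.1900309 ],
       [  0.        ,   0.        ,   1.        ]]), 'k1': -0.06943921751675691, 'position': array([ 1.02542058, -0.50035729,  0.88511653]), 'orientation': array([39.72029898, -0.91565868, 51.14424632])}
scene stand [(0.56, [449.6, 208.6], 2025)]
scene funnel_arm [(0.96, [343.1, 273.3], 2260)]
scene blue_screw [(0.7, [213.5, 307.4], 518), (0.67, [255.5, 276.4], 475), (0.64, [167.8, 336.5], 525)]
scene black_screw [(0.82, [241.3, 351.5], 521)]
top {'mtx': array([[460.75831853,   0.        , 318.80501998],
       [  0.        , 460.75831853, 231.4029182 ],
       [  0.        ,   0.        ,   1.        ]]), 'k1': 0.0023357106459398758, 'position': array([ 0.42292391, -0.05287799,  1.03235434]), 'orientation': array([  7.13671209,  -1.88557046, -90.02533631])}
top stand [(0.91, [170.6, 223.9], 2208)]
top funnel_arm [(0.75, [308.6, 241.3], 1820)]
top blue_screw [(0.83, [429.9, 260.8], 320), (0.7, [468.8, 259.9], 350), (0.56, [382.8, 266.4], 298)]
top black_screw [(0.5
[... 603 characters left out ...]
_arm []
wrist blue_screw []
wrist black_screw []
{'clock': 0.5, 'joint_pos': array([ 8.80701194e+01,  2.05457136e+01,  6.79359887e-01, -1.19771173e-03,
       -7.01353414e+01, -1.65068429e+01]), 'qvel': array([-0.06558231, -0.02018408, -0.11050392, -0.0817691 , -0.09987807,
       -0.01626954]), 'tau': array([ 4.77960511e-04, -5.81799281e+01,  2.93067884e+01,  6.99706972e+00,
        1.19067886e-02, -4.09225720e-05]), 'tool_pos': array([0.21347685, 0.64030596, 0.226545  ]), 'orientation': array([ 1.79998055e+02,  5.98374089e-04, -1.84371305e+01]), 'force': array([-0.69910871,  0.43398317, -0.19753387]), 'moment': array([-0.00085497, -0.0070939 , -0.0108981 ]), 'opening': 0.08769216623526957}
```

View pics/scene0.png

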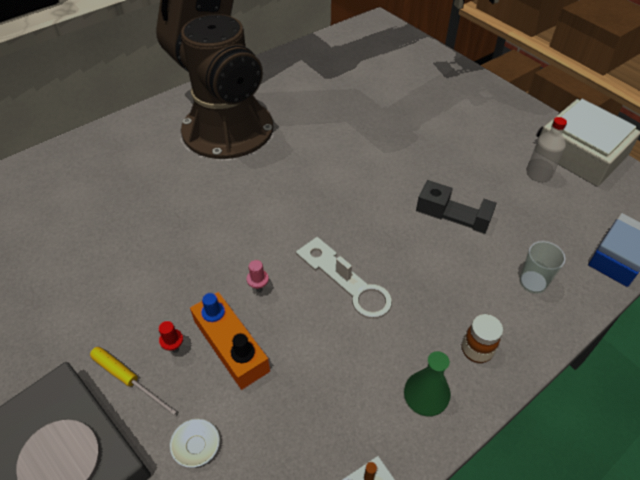

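View pics/top0.png

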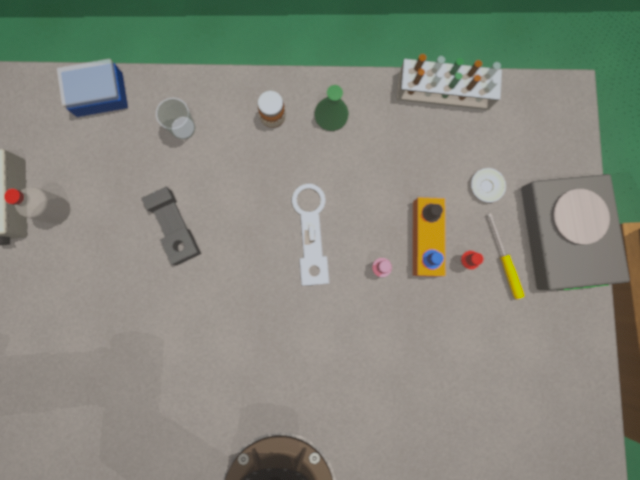

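```bash
cat > h.py <<'E'
import numpy as np,cv2,pickle
from scipy.spatial.transform import Rotation as R
from scipy.optimize import least_squares
def campose(s):
    if 'hand_eye' in s:
        o=s['obs'];T=np.eye(4);T[:3,:3]=R.from_euler('xyz',o['orientation'],degrees=True).as_matrix();T[:3,3]=o['tool_pos']
        return T@np.array(s['hand_eye'])
    T=np.eye(4);T[:3,:3]=R.from_euler('xyz',s['orientation'],degrees=True).as_matrix();T[:3,3]=s['position'];return T
def proj(s,P):
    P=np.atleast_2d(P);T=campose(s);p=(P-T[:3,3])@T[:3,:3]
    u=np.c_[p[:,0],-p[:,1]]/(-p[:,2:3]);r2=(u**2).sum(1,keepdims=True);u=u*(1+s['k1']*r2)
    K=s['mtx'];return u@K[:2,:2].T+K[:2,2]
def ray(s,px,z):
    K=s['mtx'];d=(np.array(px,float)-K[:2,2])/[K[0,0],K[1,1]];u=d.copy()
    for _ in range(20):u=d/(1+s['k1']*(u@u))
    T=campose(s);v=T[:3,:3]@np.array([u[0],-u[1],-1]);o=T[:3,3]
    return o+v*(z-o[2])/v[2]
def crop(s,name,x,y,w,h,f=6):
    im=s['image'][y:y+h,x:x+w,::-1];cv2.imwrite(name,cv2.resize(im,None,fx=f,fy=f,interpolation=cv2.INTER_CUBIC))
def place(x,y,yaw,P):
    c,s_=np.cos(np.radians(yaw)),np.sin(np.radians(yaw));P=np.atleast_2d(np.array(P,float))
    return np.c_[x+c*P[:,0]-s_*P[:,1],y+s_*P[:,0]+c*P[:,1],P[:,2]]
E
python3 - <<'E'
from h import *
d=pickle.load(open('d0.pkl','rb'))
t=d['top'];s=d['scene']
for n,p,q in [('stand hole',(180,246),.045),('arm hole',(314,270),.008),('ring',(309,199),.008),('blue top',(434,257),.095),('black top',(433,211),.095)]:
    print(n,ray(t,p,q).round(3))
crop(t,'pics/c1.png',130,180,80,90,6)
crop(t,'pics/c2.png',280,175,60,120,5)
crop(s,'pics/c3.png',405,170,100,70,7)
crop(s,'pics/c4.png',285,230,115,95,6)
E
```

```text
stand hole [0.514 0.21  0.045]
arm hole [ 0.465 -0.076  0.008]
ring [ 0.625 -0.065  0.008]
blue top [ 0.488 -0.32   0.095]
black top [ 0.584 -0.321  0.095]
```

View pics/c1.png

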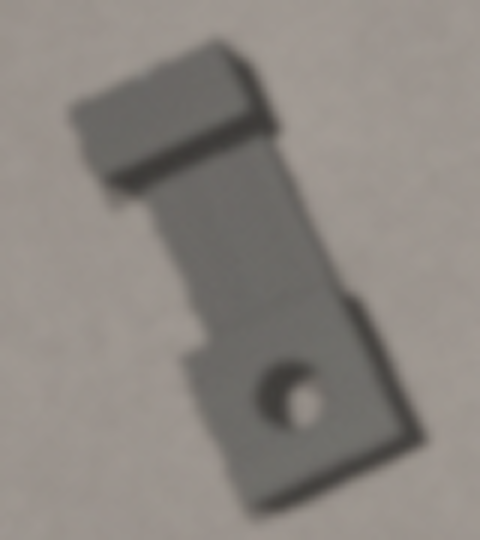

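View pics/c2.png

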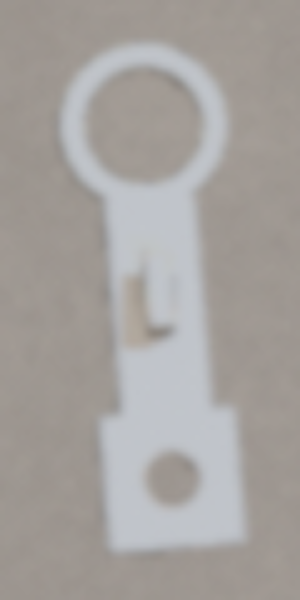

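View pics/c3.png

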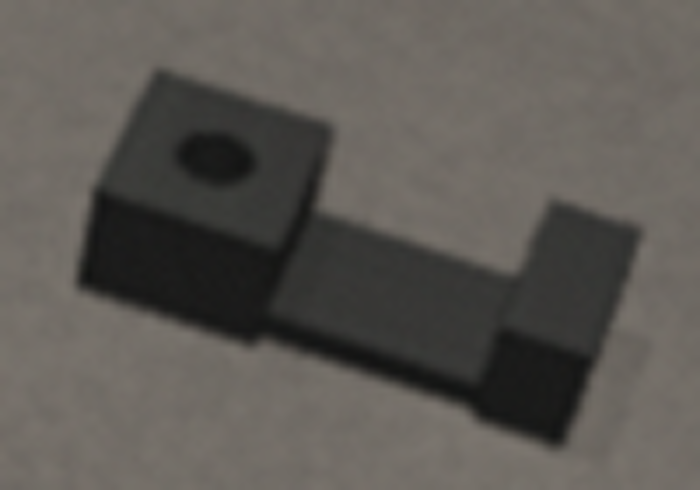

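View pics/c4.png

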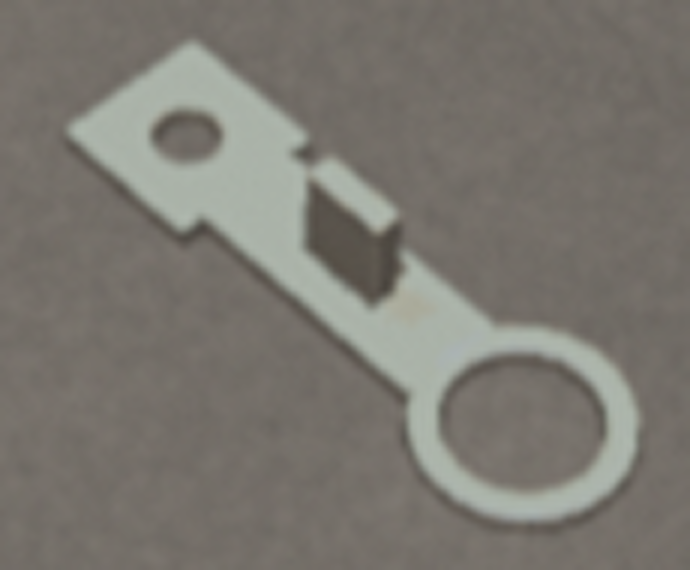

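```bash
cat > fit.py <<'E'
from h import *
d=pickle.load(open('d0.pkl','rb'))
t=d['top'];s=d['scene']
def cv(o,f,L): return np.array([[(a+.5)/f-.5+o[0],(b+.5)/f-.5+o[1]] for a,b in L])
H=.045
S={'t':(cv((130,180),6,[(188,352),(345,298),(408,438),(250,508),(72,110),(215,42)]),[(.03,.03,H),(.03,-.03,H),(-.03,-.03,H),(-.03,.03,H),(.13,.03,H),(.13,-.03,H)]),
's':(cv((405,170),7,[(160,72),(332,128),(278,250),(98,188),(552,202),(640,230),(588,355),(502,328),(216,158)]),[(-.03,.03,H),(.03,.03,H),(.03,-.03,H),(-.03,-.03,H),(.1,.03,H),(.13,.03,H),(.13,-.03,H),(.1,-.03,H),(0,0,H)])}
h=.008
A={'t':(cv((280,175),5,[(173,478),(102,418),(237,405),(245,542),(112,550),(145,122)]),[(0,0,h),(.03,.03,h),(.03,-.03,h),(-.03,-.03,h),(-.03,.03,h),(.16,0,h)]),
's':(cv((285,230),6,[(187,135),(193,40),(310,140),(185,233),(68,130),(523,422),(335,155),(400,213),(308,180)]),[(0,0,h),(-.03,.03,h),(.03,.03,h),(.03,-.03,h),(-.03,-.03,h),(.16,0,h),(.063,.006,.052),(.097,.006,.052),(.063,-.006,.052)])}
for n,M,x0 in [('stand',S,(.51,.21,25)),('arm',A,(.465,-.076,4))]:
    for use in ['t','s','ts']:
        f=lambda v:np.concatenate([(proj(d[{'t':'top','s':'scene'}[u]],place(*v,M[u][1]))-M[u][0]).ravel() for u in use])
        r=least_squares(f,x0,x_scale=[.01,.01,1],loss='soft_l1');print(n,use,r.x.round(4),'rms',np.sqrt((f(r.x)**2).mean()).round(2))
    print(f(r.x).reshape(-1,2).round(1).tolist())
E
python3 fit.py
```

```text
stand t [ 0.5141  0.2126 25.978 ] rms 0.93
stand s [ 0.5159  0.2161 25.619 ] rms 0.45
stand ts [ 0.5155  0.2145 26.039 ] rms 0.89
[[-1.6, 0.6], [-1.8, -2.5], [-0.7, -0.7], [-0.4, -0.0], [-1.1, -0.6], [0.9, -1.1], [-1.3, -0.3], [-0.1, 0.1], [-0.6, 0.4], [-1.3, 0.4], [-0.8, -0.4], [0.1, -0.0], [0.5, 0.6], [-1.0, -0.2], [-0.7, 0.2]]
arm t [ 0.4645 -0.0767  4.5647] rms 0.26
arm s [ 0.4645 -0.0742  4.3309] rms 0.47
arm ts [ 0.4646 -0.0753  4.5575] rms 0.54
[[-0.5, -0.1], [-0.8, -0.5], [-0.9, 0.0], [-0.3, -0.4], [-0.8, 0.2], [-0.5, 0.4], [-0.1, 0.4], [-0.1, 0.6], [0.0, 0.3], [-0.7, 0.6], [-0.8, 0.6], [-0.2, 0.2], [-0.9, -0.1], [0.5, 0.4], [-0.8, -1.0]]
```

Request:
jog_arm --commands '[{"roll": -0.13},{"roll": -0.13},{"roll": -0.13},{"roll": -0.13},{"roll": -0.13},{"roll": -0.13},{"x": 0.3,"y": 1.2},{"x": 0.6,"y": 2.4},{"x": 0.9,"y": 3.6},{"x": 1.1,"y": 4.4},{"x": 1.1,"y": 4.4},{"x": 1.1,"y": 4.4}]'

```text
validation failed for argument at $.co...
```

Request:
jog_arm --commands '[{"x": 1.1,"y": 4.4},{"x": 1.1,"y": 4.4},{"x": 1.1,"y": 4.4,"z": 0.5},{"x": 1.1,"y": 4.4,"z": 0.5},{"x": 1.1,"y": 4.4,"z": 0.5},{"x": 1.1,"y": 4.4,"z": 0.5},{"x": 0.8,"y": 3.0,"z": 0.5},{"x": 0.5,"y": 1.8,"z": 0.2},{"x": 0.2,"y": 0.8},{}]'

```text
validation failed for argument at $.co...
```

```bash
cat >> h.py <<'E'
def snap(n,png):
    from plant import ctrl
    o=ctrl.get_obs();s=ctrl.snapshot(n);s['obs']=o
    cv2.imwrite('pics/'+png+'.png',s['image'][:,:,::-1]);pickle.dump(s,open(png+'.pkl','wb'))
    print(o['clock'],o['tool_pos'].round(4),o['orientation'].round(2),o['force'].round(1),round(o['opening'],4),o['joint_pos'].round(1));return s
E
python3 -c "
from h import *
s=snap('wrist','w1')"
```

```text
0.75 [0.2135 0.6403 0.2266] [-180.      0.    -18.44] [ 0.7  0.9 -0.1] 0.0876 [ 88.1  20.5   0.7  -0.  -70.1 -16.5]
```

View pics/w1.png

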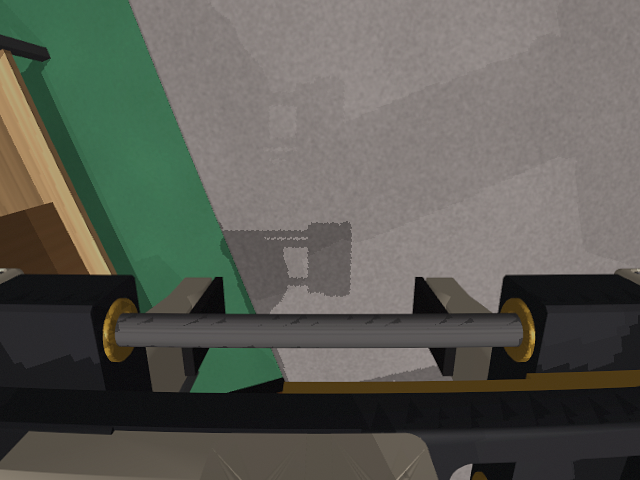

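Request:
jog_arm --commands '[{"x": 0,"y": 0,"z": 0,"roll": -0.13},{"x": 0,"y": 0,"z": 0,"roll": -0.13},{"x": 0,"y": 0,"z": 0,"roll": -0.13},{"x": 0,"y": 0,"z": 0,"roll": -0.13},{"x": 0,"y": 0,"z": 0,"roll": -0.13},{"x": 0,"y": 0,"z": 0,"roll": -0.13},{"x": 0.1,"y": 1.2,"z": 0,"roll": 0},{"x": 0.3,"y": 2.4,"z": 0,"roll": 0},{"x": 0.4,"y": 3.6,"z": 0,"roll": 0},{"x": 0.5,"y": 4.4,"z": 0,"roll": 0},{"x": 0.5,"y": 4.4,"z": 0,"roll": 0},{"x": 0.5,"y": 4.4,"z": 0,"roll": 0}]'

```text
clock: 2.0
tool_pos: [0.3251, 0.4654, 0.2267]
orientation: [-180.0, -0.0, 26.1]
force: [0.3, 0.9, 0.2]
opening: 0.0874
```

Request:
jog_arm --commands '[{"x": 0.6,"y": 4.4,"z": 0.4,"roll": 0},{"x": 0.6,"y": 4.4,"z": 0.4,"roll": 0},{"x": 0.6,"y": 4.4,"z": 0.4,"roll": 0},{"x": 0.6,"y": 4.4,"z": 0.4,"roll": 0},{"x": 0.6,"y": 4.4,"z": 0.4,"roll": 0},{"x": 0.5,"y": 4.4,"z": 0.4,"roll": 0},{"x": 0.3,"y": 3.0,"z": 0.3,"roll": 0},{"x": 0.2,"y": 1.8,"z": 0,"roll": 0},{"x": 0.1,"y": 0.8,"z": 0,"roll": 0},{"x": 0,"y": 0,"z": 0,"roll": 0}]'

```text
clock: 3.0
tool_pos: [0.5029, 0.1977, 0.1997]
orientation: [-180.0, -0.0, 26.1]
force: [-0.3, -0.7, 0.3]
opening: 0.0879
```

```bash
python3 -c "
from h import *
s=snap('wrist','w2')"
```

```text
3.0 [0.5029 0.1977 0.1997] [-1.800e+02 -1.000e-02  2.605e+01] [-0.3 -0.7  0.3] 0.0879 [ 42.2   9.  -18.6   0.  -62.3  73.8]
```

View pics/w2.png

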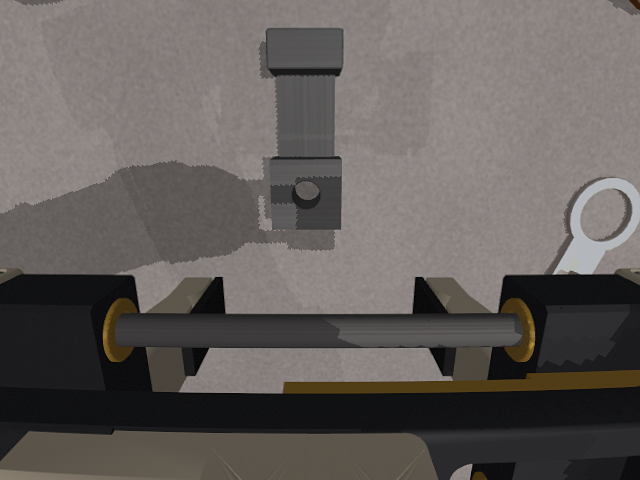

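```bash
python3 -c "
from h import *
s=pickle.load(open('w2.pkl','rb'))
crop(s,'pics/w2c.png',255,15,100,120,5)
crop(s,'pics/w2d.png',255,145,100,100,6)"
```

```text
(no output)
```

View pics/w2c.png

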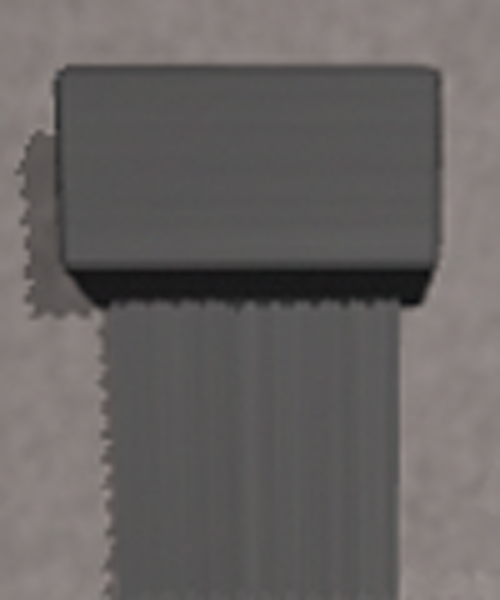

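View pics/w2d.png

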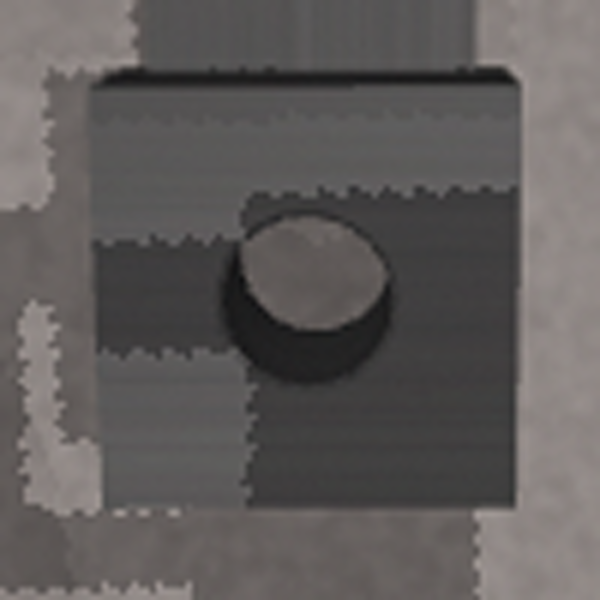

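```bash
cat > fit2.py <<'E'
from h import *
s=pickle.load(open('w2.pkl','rb'));H=.045
def cv(o,f,L): return np.array([[(a+.5)/f-.5+o[0],(b+.5)/f-.5+o[1]] for a,b in L])
px=np.r_[cv((255,145),6,[(306.5,299),(90,84),(522,84),(515,508),(103,508)]),cv((255,15),5,[(57,65),(440,65),(66,268),(437,268)])]
P=[(0,0,H),(.03,.03,H),(.03,-.03,H),(-.03,-.03,H),(-.03,.03,H),(.13,.03,H),(.13,-.03,H),(.1,.03,H),(.1,-.03,H)]
f=lambda v:(proj(s,place(*v,P))-px).ravel()
r=least_squares(f,(.515,.2145,26),x_scale=[.01,.01,1]);print(r.x.round(4));print(f(r.x).reshape(-1,2).round(1).tolist())
print(ray(s,px[0],H))
E
python3 fit2.py
```

```text
[ 0.5165  0.2174 26.0332]
[[0.1, 0.3], [-0.3, 0.3], [0.1, 0.3], [0.1, -0.3], [-0.1, -0.4], [-0.6, -0.3], [1.0, -0.5], [-1.3, 0.5], [1.0, 0.3]]
[0.51671439 0.21754814 0.045     ]
```

Request:
jog_arm --commands '[{"x": 0,"y": 0,"z": 0,"roll": 0.125},{"x": 0,"y": 0,"z": 0,"roll": 0.125},{"x": 0,"y": 0,"z": 0,"roll": 0.125},{"x": -0.3,"y": 1.2,"z": 0.2,"roll": 0},{"x": -0.7,"y": 2.6,"z": 0.4,"roll": 0},{"x": -1.1,"y": 4.2,"z": 0.5,"roll": 0},{"x": -1.2,"y": 4.8,"z": 0.6,"roll": 0},{"x": -1.2,"y": 4.8,"z": 0.6,"roll": 0},{"x": -1.1,"y": 4.2,"z": 0.6,"roll": 0},{"x": -0.8,"y": 3.0,"z": 0.4,"roll": 0},{"x": -0.5,"y": 2.0,"z": 0.2,"roll": 0},{"x": 0,"y": 0,"z": 0,"roll": 0}]'

```text
clock: 4.25
tool_pos: [0.4548, -0.0758, 0.1643]
orientation: [-180.0, 0.0, 4.8]
force: [0.6, 0.8, 0.3]
opening: 0.0878
```

```bash
python3 -c "
from h import *
s=snap('wrist','w3')"
```

```text
4.25 [ 0.4548 -0.0758  0.1643] [-1.8e+02  4.0e-02  4.8e+00] [0.6 0.8 0.3] 0.0878 [ 15.1   3.2 -30.5  -0.  -56.4  79.7]
```

View pics/w3.png

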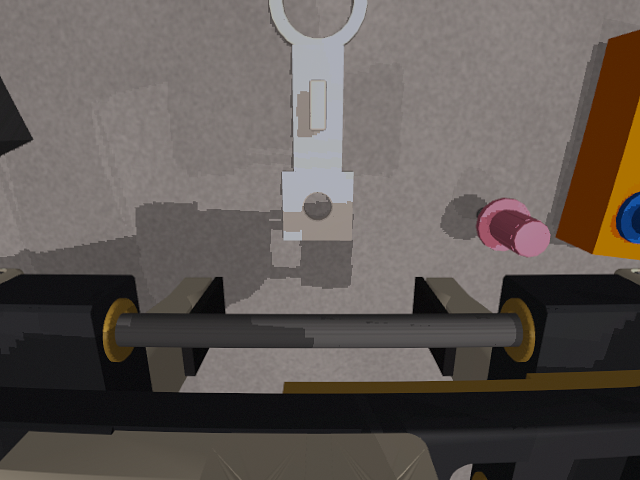

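```bash
python3 -c "
from h import *
s=pickle.load(open('w3.pkl','rb'))
crop(s,'pics/w3c.png',260,160,110,90,6)
crop(s,'pics/w3d.png',270,30,100,115,5)"
```

```text
(no output)
```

View pics/w3c.png

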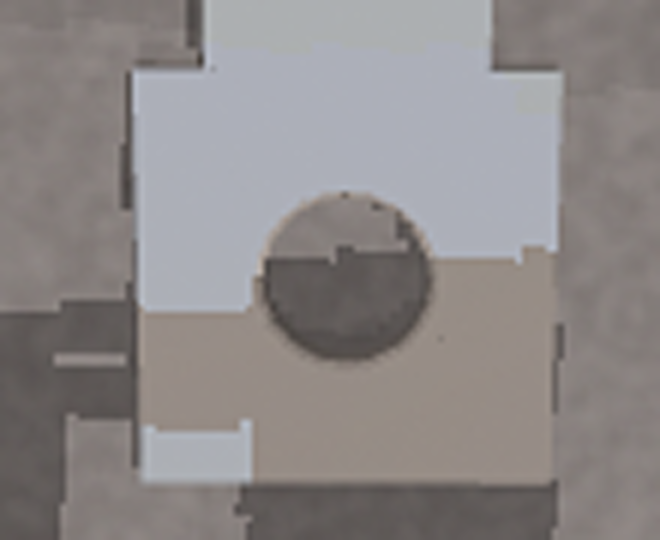

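View pics/w3d.png

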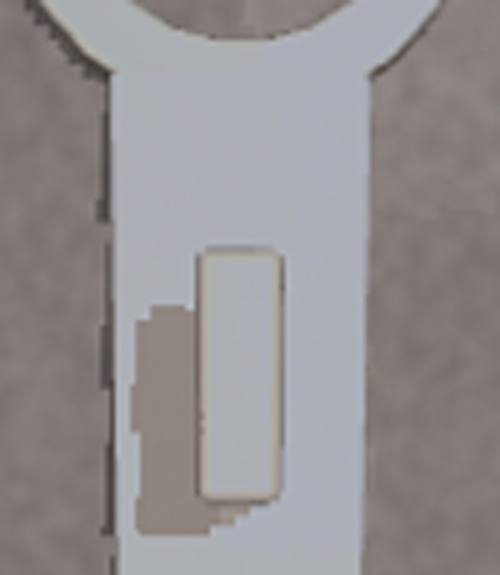

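```bash
cat > fit3.py <<'E'
from h import *
s=pickle.load(open('w3.pkl','rb'));h=.008
def cv(o,f,L): return np.array([[(a+.5)/f-.5+o[0],(b+.5)/f-.5+o[1]] for a,b in L])
px=np.r_[cv((260,160),6,[(347.5,276.5),(133,70),(562,72),(553,485),(142,483)]),cv((270,30),5,[(198,248),(283,248),(281,500),(200,500)])]
P=[(0,0,h),(.03,.03,h),(.03,-.03,h),(-.03,-.03,h),(-.03,.03,h),(.097,.006,.052),(.097,-.006,.052),(.063,-.006,.052),(.063,.006,.052)]
f=lambda v:(proj(s,place(*v,P))-px).ravel()
r=least_squares(f,(.465,-.0745,4.5),x_scale=[.01,.01,1]);print(r.x.round(4));print(f(r.x).reshape(-1,2).round(1).tolist())
print(place(*r.x,[(.08,0,0)]), ray(s,px[0],h))
E
python3 fit3.py
```

```text
[ 0.4648 -0.0735  4.5819]
[[0.0, 0.5], [0.2, -0.3], [0.1, -0.4], [-0.3, -0.7], [0.2, -0.6], [-0.3, -0.2], [0.3, -0.1], [0.3, 0.8], [-0.6, 0.7]]
[[ 0.54458993 -0.0670982   0.        ]] [ 0.46528042 -0.07342375  0.008     ]
```

Request:
jog_arm --commands '[{"x": 1.5,"y": 0,"z": 0,"roll": 0.004},{"x": 2.5,"y": -0.1,"z": 1.0,"roll": 0},{"x": 2.5,"y": 0,"z": 1.5,"roll": 0},{"x": 1.5,"y": 0,"z": 2.0,"roll": 0},{"x": 1.0,"y": 0,"z": 2.0,"roll": 0},{"x": 0,"y": 0,"z": 2.0,"roll": 0},{"x": 0,"y": 0,"z": 2.0,"roll": 0},{"x": 0,"y": 0,"z": 2.0,"roll": 0},{"x": 0,"y": 0,"z": 1.5,"roll": 0},{"x": 0,"y": 0,"z": 0.7,"roll": 0},{"x": 0,"y": 0,"z": 0.3,"roll": 0},{"x": 0,"y": 0,"z": 0,"roll": 0}]'

```text
clock: 5.5
tool_pos: [0.5463, -0.0654, 0.0146]
orientation: [180.0, -0.0, 4.6]
force: [0.6, 0.8, -0.6]
opening: 0.0871
```

Request:
jog_arm --commands '[{"x": 0,"y": 0,"z": 0,"roll": 0},{"x": 0,"y": 0,"z": 0,"roll": 0},{"x": 0,"y": 0,"z": 0,"roll": 0},{"x": 0,"y": 0,"z": 0,"roll": 0},{"x": 0,"y": 0,"z": 0,"roll": 0},{"x": 0,"y": 0,"z": 0,"roll": 0},{"x": 0,"y": 0,"z": 0,"roll": 0},{"x": 0,"y": 0,"z": 0,"roll": 0}]' --gripper 0

```text
clock: 6.3
tool_pos: [0.5458, -0.066, 0.0145]
orientation: [-180.0, 0.0, 4.5]
force: [-0.1, 0.3, 1.5]
opening: 0.0292
```

Request:
jog_arm --commands '[{"x": 0,"y": 0,"z": 0,"roll": 0},{"x": 0,"y": 0,"z": 0,"roll": 0},{"x": 0,"y": 0,"z": 0,"roll": 0},{"x": 0,"y": 0,"z": 0,"roll": 0},{"x": 0,"y": 0,"z": 0,"roll": 0}]'

```text
clock: 6.8
tool_pos: [0.5458, -0.066, 0.0146]
orientation: [180.0, 0.0, 4.5]
force: [0.5, -0.2, -0.3]
opening: 0.0119
```

Request:
jog_arm --commands '[{"x": 0,"y": 0,"z": -0.5,"roll": 0},{"x": 0,"y": 0,"z": -1.5,"roll": 0},{"x": 0,"y": 0,"z": -2.5,"roll": 0},{"x": 0,"y": 0,"z": -2.5,"roll": 0},{"x": 0,"y": 0,"z": -2.5,"roll": 0},{"x": 0,"y": 0,"z": -1.5,"roll": 0},{"x": 0,"y": 0,"z": -0.5,"roll": -0.05},{"x": 0,"y": 0,"z": 0,"roll": -0.1},{"x": 0,"y": 0,"z": 0,"roll": -0.1},{"x": 0,"y": 0,"z": 0,"roll": -0.08},{"x": 0,"y": 0,"z": 0,"roll": -0.045},{"x": 0,"y": 0,"z": 0,"roll": 0}]'

```text
clock: 8.0
tool_pos: [0.5455, -0.0659, 0.1297]
orientation: [-180.0, 0.0, 26.0]
force: [-0.3, 0.3, -2.4]
opening: 0.0115
```

Request:
jog_arm --commands '[{"x": 0.5,"y": -0.8,"z": 0,"roll": 0},{"x": 1.2,"y": -1.8,"z": 0,"roll": 0},{"x": 1.8,"y": -2.7,"z": 0,"roll": 0},{"x": 2.1,"y": -3.1,"z": 0,"roll": 0},{"x": 2.1,"y": -3.1,"z": 0,"roll": 0},{"x": 2.1,"y": -3.1,"z": 0,"roll": 0},{"x": 2.1,"y": -3.1,"z": 0,"roll": 0},{"x": 2.1,"y": -3.1,"z": 0,"roll": 0},{"x": 1.8,"y": -2.7,"z": 0,"roll": 0},{"x": 1.3,"y": -2.0,"z": 0,"roll": 0},{"x": 0.8,"y": -1.2,"z": 0,"roll": 0},{"x": 0,"y": 0,"z": 0,"roll": 0}]'

```text
clock: 9.2
tool_pos: [0.5895, 0.2541, 0.1292]
orientation: [180.0, 0.0, 26.1]
force: [0.4, -0.7, -0.8]
opening: 0.0119
```

```bash
python3 -c "
from h import *
s=snap('scene','s4');crop(s,'pics/s4c.png',390,110,140,130,5)
s=snap('wrist','w4')
o=s['obs'];y=np.radians(o['orientation'][2]);D=np.array([.5896,.2531])-o['tool_pos'][:2]
print('tx,ty cm',(100*(np.cos(y)*D[0]+np.sin(y)*D[1])).round(2),(100*(np.sin(y)*D[0]-np.cos(y)*D[1])).round(2))"
```

```text
9.2 [0.5895 0.2541 0.1292] [1.800e+02 1.000e-02 2.608e+01] [ 0.4 -0.7 -0.8] 0.0119 [ 40.7  21.7 -11.   -0.  -57.3  75.4]
9.25 [0.5892 0.2528 0.1292] [1.7999e+02 4.0000e-02 2.6050e+01] [-0.2 -0.3 -2.1] 0.0119 [ 40.6  21.7 -11.1  -0.  -57.3  75.4]
tx,ty cm 0.04 -0.01
```

View pics/s4c.png

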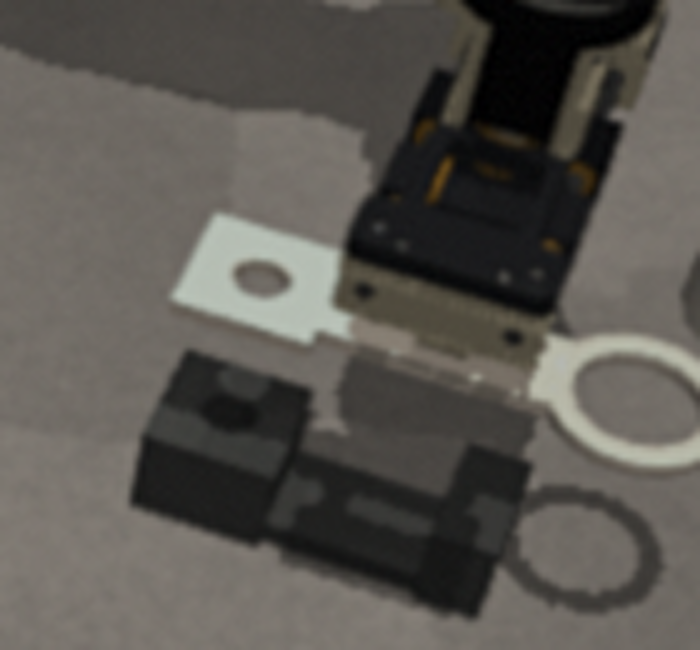

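View pics/w4.png

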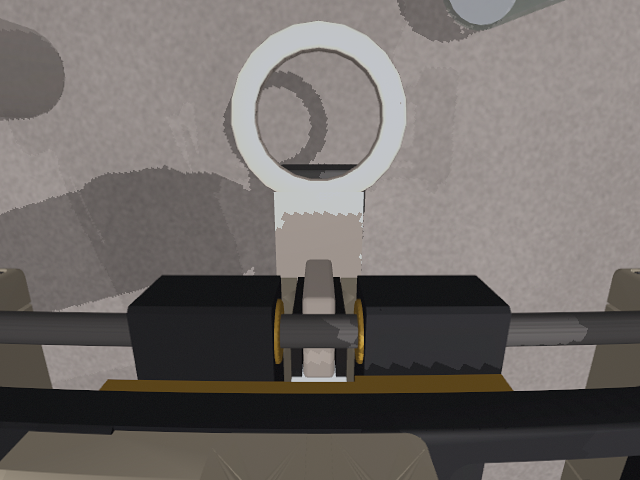

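```bash
python3 -c "
from h import *
s=pickle.load(open('s4.pkl','rb'))
c=lambda a,b:((a+.5)/5-.5+390,(b+.5)/5-.5+110)
print('arm hole',ray(s,c(262,279),.1226),'stand hole',ray(s,c(232,409),.045))
w=pickle.load(open('w4.pkl','rb'))
print('ring',ray(w,(319,115),.1226), place(.5166,.2174,26.05,[(.16,0,0)]))"
```

```text
arm hole [0.5162667 0.2178144 0.1226   ] stand hole [0.51514066 0.21877452 0.045     ]
ring [0.6605664  0.28828292 0.1226    ] [[0.66034578 0.28766485 0.        ]]
```

Request:
jog_arm --commands '[{"x": 0,"y": 0,"z": 0.5,"roll": 0},{"x": 0,"y": 0,"z": 1.2,"roll": 0},{"x": 0,"y": 0,"z": 1.5,"roll": 0},{"x": 0,"y": 0,"z": 1.5,"roll": 0},{"x": 0,"y": 0,"z": 1.0,"roll": 0},{"x": 0,"y": 0,"z": 0.6,"roll": 0},{"x": 0,"y": 0,"z": 0.3,"roll": 0},{"x": 0,"y": 0,"z": 0.1,"roll": 0},{"x": 0,"y": 0,"z": 0.1,"roll": 0},{"x": 0,"y": 0,"z": 0.05,"roll": 0},{"x": 0,"y": 0,"z": 0.05,"roll": 0},{"x": 0,"y": 0,"z": 0,"roll": 0}]'

```text
clock: 10.5
tool_pos: [0.5896, 0.2527, 0.0608]
orientation: [-180.0, -0.0, 26.0]
force: [0.0, 0.1, -1.7]
opening: 0.0116
```

Request:
jog_arm --commands '[{"x": 0,"y": 0,"z": 0.05,"roll": 0},{"x": 0,"y": 0,"z": 0.04,"roll": 0},{"x": 0,"y": 0,"z": 0.04,"roll": 0},{"x": 0,"y": 0,"z": 0,"roll": 0},{"x": 0,"y": 0,"z": 0,"roll": 0}]'

```text
clock: 11.0
tool_pos: [0.5895, 0.2526, 0.0595]
orientation: [180.0, -0.0, 26.0]
force: [-1.3, -0.7, 1.6]
opening: 0.012
```

Contact reached (force turned upward, z as predicted). Releasing.

Request:
jog_arm --commands '[{"x": 0,"y": 0,"z": 0,"roll": 0},{"x": 0,"y": 0,"z": 0,"roll": 0},{"x": 0,"y": 0,"z": 0,"roll": 0},{"x": 0,"y": 0,"z": 0,"roll": 0},{"x": 0,"y": 0,"z": 0,"roll": 0},{"x": 0,"y": 0,"z": 0,"roll": 0},{"x": 0,"y": 0,"z": 0,"roll": 0}]' --gripper 6

```text
clock: 11.7
tool_pos: [0.5895, 0.2525, 0.0592]
orientation: [180.0, 0.0, 26.0]
force: [0.1, -0.4, -0.2]
opening: 0.0585
```

Request:
jog_arm --commands '[{"x": 0,"y": 0,"z": -0.5,"roll": 0},{"x": 0,"y": 0,"z": -1.5,"roll": 0},{"x": 0,"y": 0,"z": -2.5,"roll": 0},{"x": 0,"y": 0,"z": -3.0,"roll": 0},{"x": 0,"y": 0,"z": -3.0,"roll": 0},{"x": -1.5,"y": 0,"z": -3.0,"roll": 0},{"x": -3.0,"y": 0,"z": -2.0,"roll": 0},{"x": -3.0,"y": 0,"z": -0.5,"roll": 0},{"x": -1.5,"y": 0,"z": 0,"roll": 0},{"x": 0,"y": 0,"z": 0,"roll": 0}]'

```text
clock: 12.7
tool_pos: [0.5073, 0.2124, 0.2208]
orientation: [-180.0, -0.1, 26.0]
force: [0.8, 0.9, -0.4]
opening: 0.0602
```

```bash
python3 -c "
from h import *
s=snap('wrist','w5')"
```

```text
12.7 [0.5073 0.2124 0.2208] [-1.7995e+02 -1.1000e-01  2.6040e+01] [ 0.8  0.9 -0.4] 0.0602 [ 43.1   9.  -15.8  -0.  -65.1  72.9]
```

View pics/w5.png

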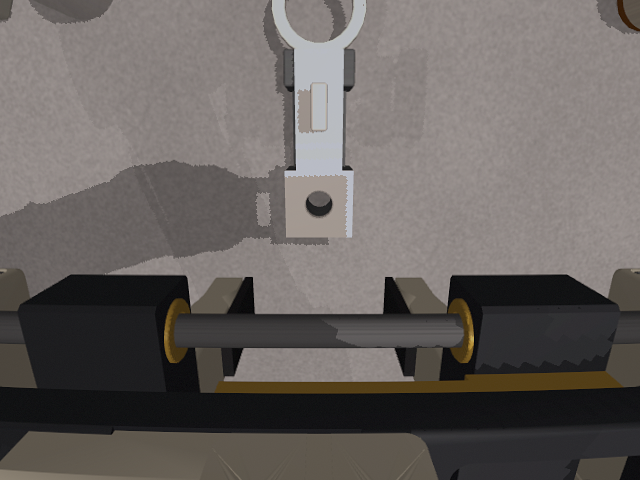

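```bash
python3 -c "
from h import *
s=pickle.load(open('w5.pkl','rb'));crop(s,'pics/w5c.png',270,155,100,90,6)
print((proj(s,place(.5166,.2174,26.05,[(0,0,.053),(.012,0,.053),(-.012,0,.053),(.03,.03,.053),(.03,-.03,.053),(-.03,-.03,.053),(-.03,.03,.053)]))-[270,155])*6+2.5)"
```

```text
[[297.63926356 297.1477712 ]
 [297.65548094 216.72631773]
 [297.62278765 376.08498265]
 [ 90.8340933   93.48676578]
 [504.59046696  93.46203447]
 [494.94522011 491.78313122]
 [100.31038968 491.6783103 ]]
```

View pics/w5c.png

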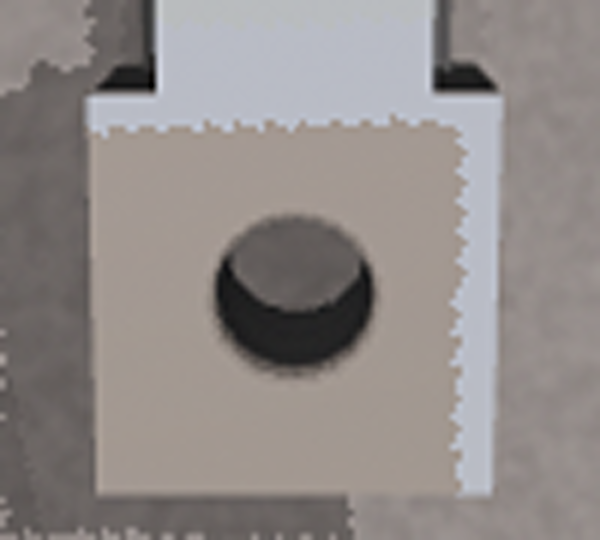

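Request:
jog_arm --commands '[{"x": -0.6,"y": 1.0,"z": 0,"roll": 0},{"x": -1.2,"y": 2.0,"z": 0,"roll": 0},{"x": -1.8,"y": 3.0,"z": 0,"roll": 0},{"x": -2.4,"y": 4.0,"z": 0,"roll": 0},{"x": -2.4,"y": 4.0,"z": 0,"roll": 0},{"x": -2.4,"y": 4.0,"z": 0,"roll": 0},{"x": -2.4,"y": 4.0,"z": 0,"roll": 0},{"x": -2.4,"y": 4.0,"z": 0,"roll": 0},{"x": -2.4,"y": 4.0,"z": 0,"roll": 0},{"x": -2.4,"y": 4.0,"z": 0,"roll": 0},{"x": -2.4,"y": 4.0,"z": 0,"roll": 0},{"x": -2.1,"y": 3.5,"z": 0.5,"roll": 0}]' --gripper 5

```text
clock: 13.95
tool_pos: [0.467, -0.2721, 0.2145]
orientation: [180.0, -0.0, 26.0]
force: [1.0, 0.4, 0.3]
opening: 0.0503
```

Request:
jog_arm --commands '[{"x": -1.7,"y": 2.8,"z": 0.7,"roll": 0},{"x": -1.0,"y": 1.7,"z": 0.6,"roll": 0},{"x": -0.5,"y": 0.9,"z": 0.2,"roll": 0},{"x": 0,"y": 0,"z": 0,"roll": 0}]'

```text
clock: 14.35
tool_pos: [0.4615, -0.333, 0.1982]
orientation: [-179.9, 0.1, 25.9]
force: [0.5, -0.1, -0.1]
opening: 0.05
```

```bash
python3 -c "
from h import *
s=snap('wrist','w6')"
```

```text
14.35 [ 0.4615 -0.333   0.1982] [-1.7993e+02  9.0000e-02  2.5910e+01] [ 0.5 -0.1 -0.1] 0.05 [-16.1  11.9 -15.2   0.  -63.  132. ]
```

View pics/w6.png

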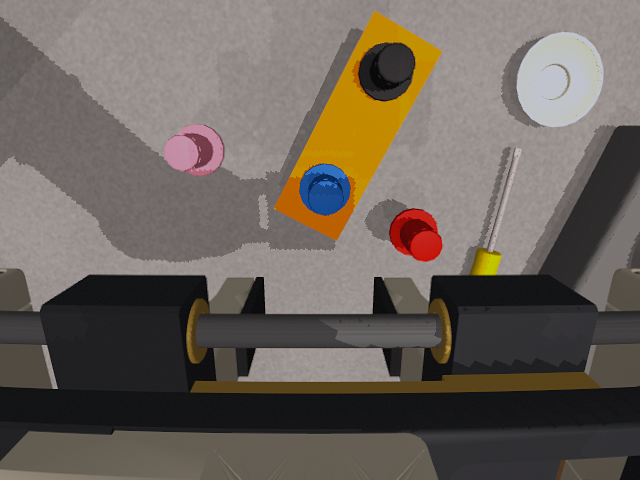

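```bash
python3 -c "
from h import *
s=pickle.load(open('w6.pkl','rb'));crop(s,'pics/w6c.png',285,145,80,80,7)"
```

```text
(no output)
```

View pics/w6c.png

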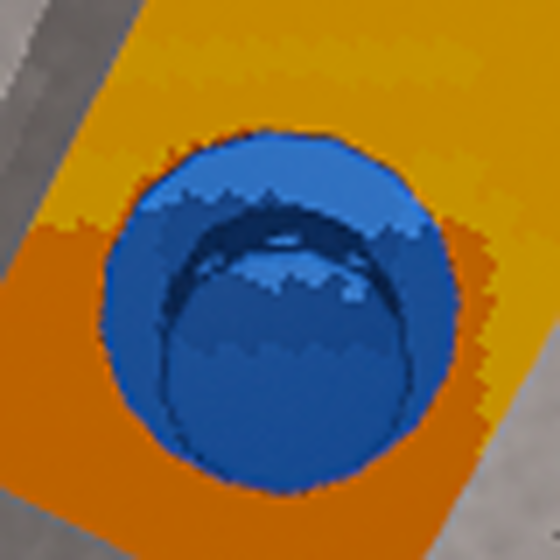

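```bash
python3 -c "
from h import *
s=pickle.load(open('w6.pkl','rb'))
c=lambda a,b:((a+.5)/7-.5+285,(b+.5)/7-.5+145)
P=ray(s,c(280.5,311),.056);Q=ray(s,c(288,372),.095);print(P,Q)
# overlay model circles
import cv2
im=cv2.imread('pics/w6c.png')
th=np.linspace(0,2*np.pi,60)
def draw(ctr,r,z,col):
    p=proj(s,np.c_[ctr[0]+r*np.cos(th),ctr[1]+r*np.sin(th),0*th+z]);p=((p+.5-[285,145])*7-.5).round().astype(int)
    cv2.polylines(im,[p],True,col,1)
C=(P+Q)/2
draw(C,.021,.056,(0,255,0));draw(C,.013,.095,(0,255,255));cv2.imwrite('pics/w6o.png',im);print(C)"
```

```text
[ 0.48782914 -0.32454344  0.056     ] [ 0.48766533 -0.32488396  0.095     ]
[ 0.48774724 -0.3247137   0.0755    ]
```

View pics/w6o.png

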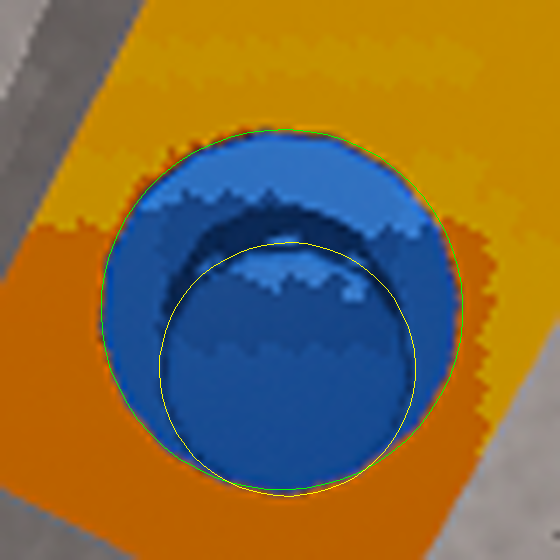

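Request:
jog_arm --commands '[{"x": 0,"y": 0,"z": 0,"roll": -0.1},{"x": 0,"y": 0,"z": 0,"roll": -0.1},{"x": 0,"y": 0,"z": 0,"roll": -0.1},{"x": 0.9,"y": 0.4,"z": 0.5,"roll": 0},{"x": 1.0,"y": 0.5,"z": 1.5,"roll": 0},{"x": 0.6,"y": 0.3,"z": 2.0,"roll": 0},{"x": 0,"y": 0,"z": 2.0,"roll": 0},{"x": 0,"y": 0,"z": 1.0,"roll": 0},{"x": 0,"y": 0,"z": 0,"roll": 0}]'

```text
clock: 15.3
tool_pos: [0.4877, -0.3224, 0.127]
orientation: [-179.8, 0.1, 43.2]
force: [1.0, 0.1, 0.3]
opening: 0.0501
```

```bash
python3 -c "
from h import *
s=snap('scene','s7')
crop(s,'pics/s7c.png',140,230,150,160,4)
o=s['obs'];y=np.radians(o['orientation'][2]);D=np.array([.4877,-.3247])-o['tool_pos'][:2]
print('tx,ty cm',(100*(np.cos(y)*D[0]+np.sin(y)*D[1])).round(2),(100*(np.sin(y)*D[0]-np.cos(y)*D[1])).round(2))"
```

```text
15.3 [ 0.4877 -0.3224  0.127 ] [-1.7981e+02  1.0000e-01  4.3160e+01] [1.  0.1 0.3] 0.0501 [-14.3  17.  -18.4  -0.  -54.8 147.5]
tx,ty cm -0.16 0.16
```

View pics/s7c.png

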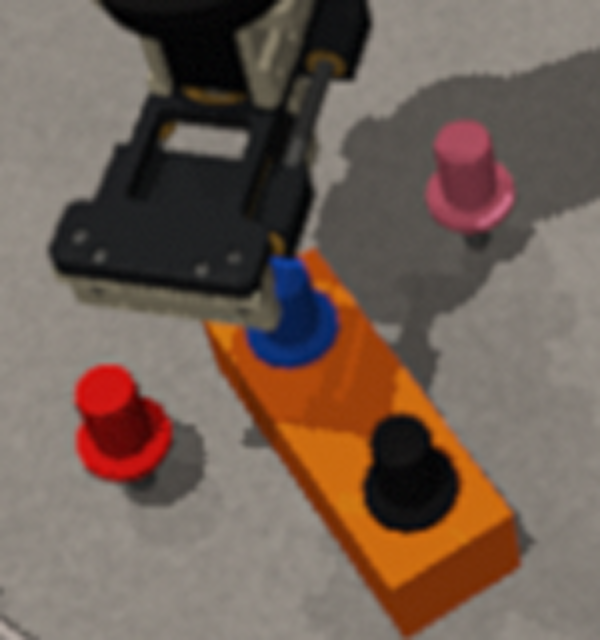

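Request:
jog_arm --commands '[{"x": -0.1,"y": 0.1,"z": 0,"roll": 0},{"x": 0,"y": 0,"z": 0.8,"roll": 0},{"x": 0,"y": 0,"z": 1.5,"roll": 0},{"x": 0,"y": 0,"z": 1.5,"roll": 0},{"x": 0,"y": 0,"z": 1.2,"roll": 0},{"x": 0,"y": 0,"z": 0.8,"roll": 0},{"x": 0,"y": 0,"z": 0.4,"roll": 0},{"x": 0,"y": 0,"z": 0.1,"roll": 0},{"x": 0,"y": 0,"z": 0,"roll": 0},{"x": 0,"y": 0,"z": 0,"roll": 0}]'

```text
clock: 16.35
tool_pos: [0.4887, -0.3249, 0.0668]
orientation: [179.9, -0.0, 43.2]
force: [-0.2, 0.2, 0.3]
opening: 0.0502
```

Request:
jog_arm --commands '[{"x": -0.05,"y": -0.08,"z": 0.15,"roll": 0},{"x": 0,"y": 0,"z": 0.1,"roll": 0},{"x": 0,"y": 0,"z": 0,"roll": 0}]'

```text
clock: 16.65
tool_pos: [0.4873, -0.3245, 0.0637]
orientation: [-180.0, -0.0, 43.2]
force: [-1.2, 0.4, 0.9]
opening: 0.05
```

Request:
jog_arm --commands '[{"x": 0,"y": 0,"z": 0,"roll": 0},{"x": 0,"y": 0,"z": 0,"roll": 0},{"x": 0,"y": 0,"z": 0,"roll": 0},{"x": 0,"y": 0,"z": 0,"roll": 0},{"x": 0,"y": 0,"z": 0,"roll": 0},{"x": 0,"y": 0,"z": 0,"roll": 0},{"x": 0,"y": 0,"z": 0,"roll": 0}]' --gripper 0

```text
clock: 17.35
tool_pos: [0.4875, -0.3245, 0.0638]
orientation: [180.0, -0.0, 43.2]
force: [-0.0, -0.7, 0.5]
opening: 0.0253
```

Request:
jog_arm --commands '[{"x": 0,"y": 0,"z": 0,"roll": 0},{"x": 0,"y": 0,"z": -0.5,"roll": 0},{"x": 0,"y": 0,"z": -1.0,"roll": 0},{"x": 0,"y": 0,"z": -1.5,"roll": 0},{"x": 0,"y": 0,"z": -2.0,"roll": 0},{"x": 0,"y": 0,"z": -2.5,"roll": 0},{"x": 0,"y": 0,"z": -2.5,"roll": 0},{"x": 0,"y": 0,"z": -2.0,"roll": 0},{"x": 0,"y": 0,"z": -1.5,"roll": 0.05},{"x": 0,"y": 0,"z": 0,"roll": 0.1},{"x": 0,"y": 0,"z": 0,"roll": 0.1},{"x": 0,"y": 0,"z": 0,"roll": 0.05}]'

```text
clock: 18.55
tool_pos: [0.4873, -0.3244, 0.1999]
orientation: [180.0, -0.0, 25.8]
force: [0.9, 0.3, -0.6]
opening: 0.0258
```

```bash
python3 -c "
from h import *
s=snap('scene','s8')
crop(s,'pics/s8c.png',120,150,200,200,3)
o=s['obs'];y=np.radians(o['orientation'][2]);D=np.array([.5166,.2175])-o['tool_pos'][:2]
print('tx,ty cm',(100*(np.cos(y)*D[0]+np.sin(y)*D[1])).round(2),(100*(np.sin(y)*D[0]-np.cos(y)*D[1])).round(2))"
```

```text
18.55 [ 0.4873 -0.3244  0.1999] [ 1.7997e+02 -4.0000e-02  2.5800e+01] [ 0.9  0.3 -0.6] 0.0258 [-14.5  13.2 -13.2  -0.  -63.5 130.3]
tx,ty cm 26.23 -47.51
```

View pics/s8c.png

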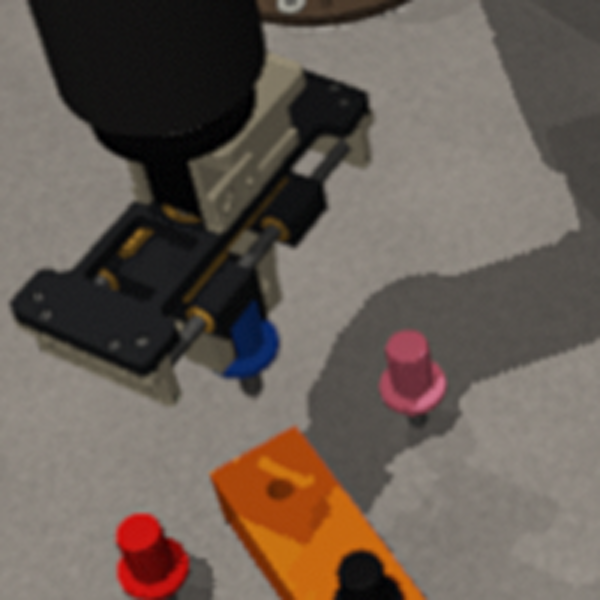

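Request:
jog_arm --commands '[{"x": 0.5,"y": -1.0,"z": 0,"roll": 0},{"x": 1.1,"y": -2.0,"z": 0,"roll": 0},{"x": 1.7,"y": -3.0,"z": 0,"roll": 0},{"x": 2.2,"y": -4.0,"z": 0,"roll": 0},{"x": 2.2,"y": -4.0,"z": 0,"roll": 0},{"x": 2.2,"y": -4.0,"z": 0,"roll": 0},{"x": 2.2,"y": -4.0,"z": 0,"roll": 0},{"x": 2.2,"y": -4.0,"z": 0,"roll": 0},{"x": 2.2,"y": -4.0,"z": 0,"roll": 0},{"x": 2.2,"y": -4.0,"z": 0,"roll": 0},{"x": 2.2,"y": -4.0,"z": 0,"roll": 0},{"x": 2.0,"y": -3.5,"z": 0,"roll": 0}]'

```text
clock: 19.8
tool_pos: [0.5104, 0.1514, 0.1995]
orientation: [-180.0, -0.0, 26.2]
force: [0.7, -0.5, -0.1]
opening: 0.0256
```

Request:
jog_arm --commands '[{"x": 1.6,"y": -3.0,"z": 0,"roll": 0},{"x": 1.1,"y": -2.0,"z": 0,"roll": 0},{"x": 0.6,"y": -1.0,"z": 0,"roll": 0},{"x": 0,"y": 0,"z": 0,"roll": 0},{"x": 0,"y": 0,"z": 0,"roll": 0}]'

```text
clock: 20.3
tool_pos: [0.514, 0.2169, 0.1988]
orientation: [180.0, 0.0, 26.1]
force: [-0.5, -0.4, -1.2]
opening: 0.0253
```

```bash
cat > chk.py <<'E'
from h import *
import sys
n=sys.argv[1]
s=snap('scene','s'+n)
crop(s,'pics/s%sc.png'%n,390,90,130,130,5)
w=snap('top','t'+n);crop(w,'pics/t%sc.png'%n,120,180,110,110,5)
o=w['obs'];y=np.radians(o['orientation'][2]);D=np.array([.5166,.2175])-o['tool_pos'][:2]
print('tx,ty cm',(100*(np.cos(y)*D[0]+np.sin(y)*D[1])).round(2),(100*(np.sin(y)*D[0]-np.cos(y)*D[1])).round(2))
E
python3 chk.py 9
```

```text
20.3 [0.514  0.2169 0.1988] [1.800e+02 3.000e-02 2.607e+01] [-0.5 -0.4 -1.2] 0.0253 [ 43.   10.8 -16.6  -0.  -62.7  73.1]
20.35 [0.5141 0.2166 0.1989] [1.800e+02 1.000e-02 2.602e+01] [-0.7 -0.5 -0.6] 0.0256 [ 42.9  10.7 -16.6  -0.  -62.7  73.1]
tx,ty cm 0.26 0.02
```

View pics/s9c.png

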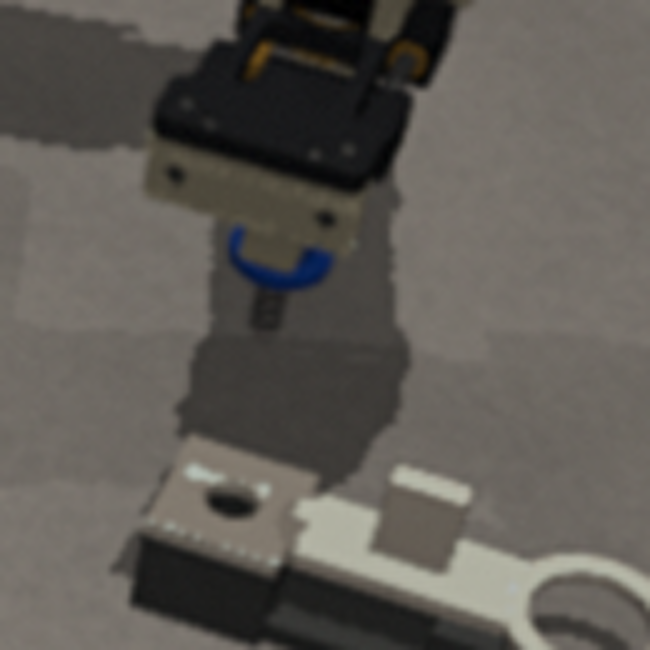

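```bash
python3 -c "
from h import *
s=pickle.load(open('s9.pkl','rb'))
print(((proj(s,[(.5141,.2166,.185),(.5141,.2166,.145),(.5166,.2175,.053)])+.5-[390,90])*5-.5).round(0))"
```

```text
[[282. 261.]
 [265. 337.]
 [235. 499.]]
```

Request:
jog_arm --commands '[{"x": 0.25,"y": 0,"z": 0,"roll": 0},{"x": 0,"y": 0,"z": 1.0,"roll": 0},{"x": 0,"y": 0,"z": 2.0,"roll": 0},{"x": 0,"y": 0,"z": 2.0,"roll": 0},{"x": 0,"y": 0,"z": 1.5,"roll": 0},{"x": 0,"y": 0,"z": 1.0,"roll": 0},{"x": 0,"y": 0,"z": 0.4,"roll": 0},{"x": 0,"y": 0,"z": 0,"roll": 0},{"x": 0,"y": 0,"z": 0,"roll": 0}]'

```text
clock: 21.3
tool_pos: [0.5171, 0.2186, 0.1203]
orientation: [-180.0, -0.1, 26.0]
force: [0.7, 0.5, -1.2]
opening: 0.0249
```

```bash
python3 chk.py 10
```

```text
21.3 [0.5171 0.2186 0.1203] [-1.800e+02 -5.000e-02  2.603e+01] [ 0.7  0.5 -1.2] 0.0249 [ 42.9  15.3 -22.    0.  -52.7  73.1]
21.35 [0.5171 0.2187 0.1205] [-1.7999e+02 -7.0000e-02  2.6030e+01] [-0.7 -0.1 -0.3] 0.0255 [ 42.9  15.2 -22.    0.  -52.7  73.1]
tx,ty cm -0.1 0.08
```

View pics/s10c.png

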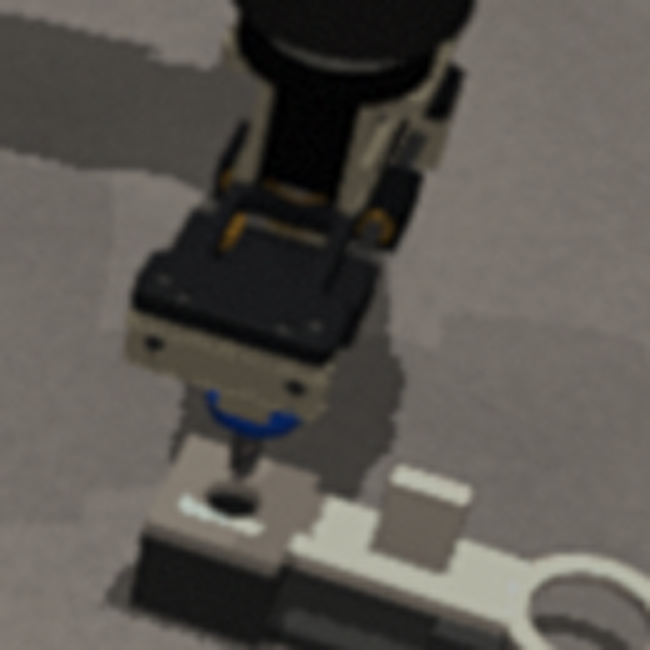

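Request:
jog_arm --commands '[{"x": -0.1,"y": 0.08,"z": 0,"roll": 0},{"x": 0,"y": 0,"z": 0.5,"roll": 0},{"x": 0,"y": 0,"z": 0.7,"roll": 0},{"x": 0,"y": 0,"z": 0.8,"roll": 0},{"x": 0,"y": 0,"z": 0.8,"roll": 0},{"x": 0,"y": 0,"z": 0.8,"roll": 0},{"x": 0,"y": 0,"z": 0.7,"roll": 0},{"x": 0,"y": 0,"z": 0.4,"roll": 0},{"x": 0,"y": 0,"z": 0.3,"roll": 0},{"x": 0,"y": 0,"z": 0.1,"roll": 0},{"x": 0,"y": 0,"z": 0,"roll": 0},{"x": 0,"y": 0,"z": 0,"roll": 0}]'

```text
clock: 22.6
tool_pos: [0.5163, 0.2174, 0.0691]
orientation: [-180.0, -0.0, 26.0]
force: [0.9, -0.9, -0.6]
opening: 0.0254
```

Request:
jog_arm --commands '[{"x": 0,"y": 0,"z": 0.1,"roll": 0},{"x": 0,"y": 0,"z": 0.08,"roll": 0},{"x": 0,"y": 0,"z": 0.05,"roll": 0},{"x": 0,"y": 0,"z": 0.03,"roll": 0},{"x": 0,"y": 0,"z": 0,"roll": 0},{"x": 0,"y": 0,"z": 0,"roll": 0}]'

```text
clock: 23.2
tool_pos: [0.5162, 0.2173, 0.0668]
orientation: [180.0, -0.0, 26.0]
force: [-2.3, -1.0, 6.1]
opening: 0.0254
```

Contact at the predicted height (6 N). Release and retreat.

Request:
jog_arm --commands '[{"x": 0,"y": 0,"z": 0,"roll": 0},{"x": 0,"y": 0,"z": 0,"roll": 0},{"x": 0,"y": 0,"z": 0,"roll": 0},{"x": 0,"y": 0,"z": 0,"roll": 0},{"x": 0,"y": 0,"z": 0,"roll": 0},{"x": 0,"y": 0,"z": 0,"roll": 0}]' --gripper 5

```text
clock: 23.8
tool_pos: [0.5161, 0.2172, 0.0661]
orientation: [180.0, 0.0, 26.0]
force: [-0.6, 0.2, -0.4]
opening: 0.05
```

Request:
jog_arm --commands '[{"x": 0,"y": 0,"z": -0.5,"roll": 0},{"x": 0,"y": 0,"z": -1.5,"roll": 0},{"x": 0,"y": 0,"z": -2.5,"roll": 0},{"x": 0,"y": 0,"z": -3.0,"roll": 0},{"x": 0,"y": 0,"z": -3.0,"roll": 0},{"x": -0.5,"y": 0,"z": -3.0,"roll": 0},{"x": -1.0,"y": 0,"z": -2.0,"roll": 0},{"x": -1.0,"y": 0,"z": -0.5,"roll": 0},{"x": -0.5,"y": 0,"z": 0,"roll": 0},{"x": 0,"y": 0,"z": 0,"roll": 0}]'

```text
clock: 24.8
tool_pos: [0.4882, 0.2035, 0.2255]
orientation: [-180.0, 0.1, 26.0]
force: [-0.3, -0.3, -0.4]
opening: 0.0502
```

```bash
python3 chk.py 11; python3 -c "
from h import *
snap('wrist','w11')"
```

```text
24.8 [0.4882 0.2035 0.2255] [-1.7999e+02  5.0000e-02  2.6030e+01] [-0.3 -0.3 -0.4] 0.0502 [ 43.9   6.8 -17.7  -0.  -65.5  72.2]
24.85 [0.4885 0.2037 0.2252] [1.7999e+02 8.0000e-02 2.6030e+01] [ 0.1 -0.  -0.2] 0.0498 [ 43.9   6.9 -17.7  -0.  -65.5  72.2]
tx,ty cm 3.13 -0.01
24.9 [0.4888 0.2038 0.2251] [1.7998e+02 9.0000e-02 2.6030e+01] [ 1.1 -0.3  0.4] 0.0498 [ 43.9   6.9 -17.6  -0.  -65.5  72.2]
```

View pics/s11c.png

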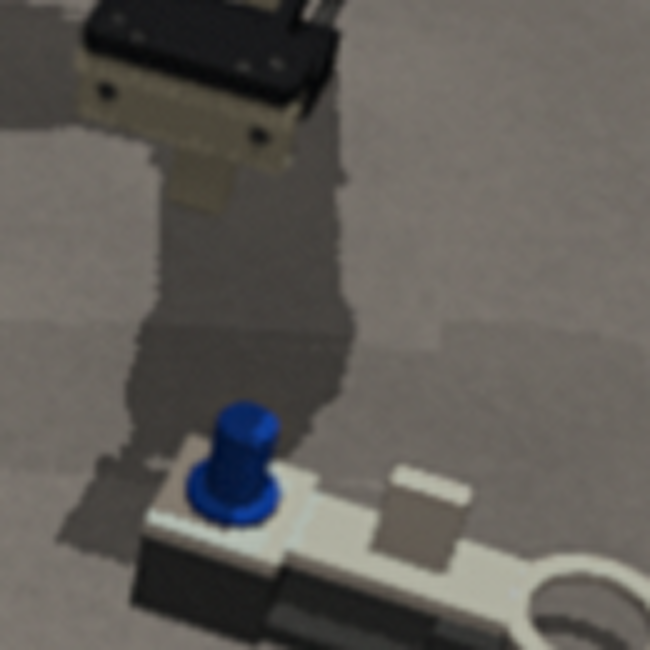

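View pics/w11.png

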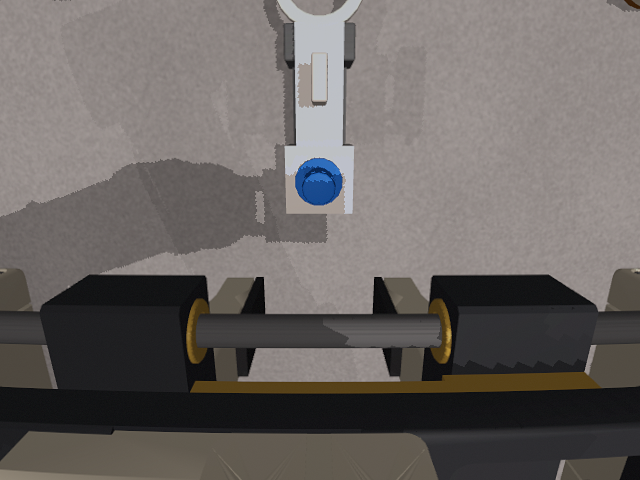

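View pics/s11.png

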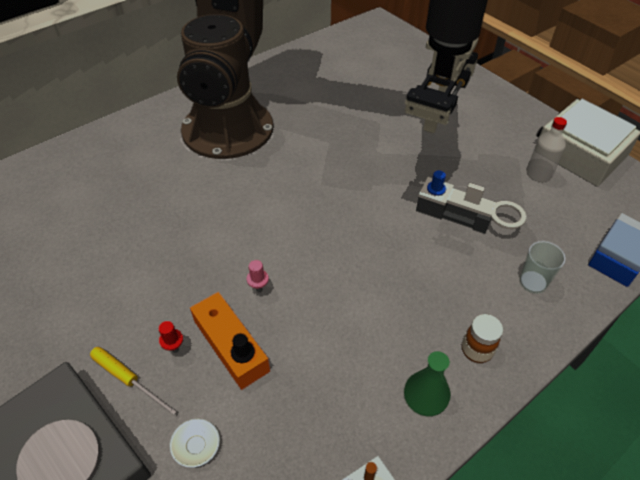

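The pictures show the blue screw upright with its collar flush on the arm (scene crop around (233,490)). The arm lies on both pillars, and the black screw is still in the rack at (241,347). Handing in.

```bash
python3 -c "
from plant import ctrl
print(ctrl.close_job())"
```

```text
the job is handed in; nothing more can be done
None
```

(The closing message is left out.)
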